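Get the ink pad out of the middle of a stack on a sloping stand

TASK

The ink pad has ended up in the middle of the little stack on the sloping stand, between the portable drive and the open tray. Lift the tray off with the eraser and binder clip in it and put it down on the desk for the moment, take out the ink pad and lay it flat on the notebook that the stamp stands on, clear of the stamp, then put the tray back square on top of the drive on the stand, with its contents still in it. Leave the drive where it lies and do not knock or shift the stamp, mug, tape dispenser, clip dish or stapler.

Things in the scene. Friction and masses are not known exactly. Their poses are not given: they have to be found in the camera images.
- stand: Fixed aluminium stand, 84 mm wide (y). Origin on the desk under the middle of its sloping face; z up, x level and uphill. Face 126 mm long, sloping 0.5 rad from level, its middle 52 mm above the origin. At the low end two 16 mm wide lugs (y = +-22 mm) rise 32 mm square off the face, inner sides 58 mm down the slope from the face's middle, and stop the stack sliding. Open sides.
- drive: Black portable drive, 112 x 78 x 15 mm flat box, loose (0.17 kg), lying on the stand's face at the bottom of the stack. Origin: centre of its underside; x along its length, up the slope; z square off the slope.
- ink_pad: Flat closed tin (lid fixed), 64 mm (x) x 102 mm (y) x 14 mm (z), about 0.06 kg, lying on the drive with its long side up the slope, its low end near the lugs. The top 3 mm (the lid) is 64 mm wide, the box below it 62 mm. Origin: centre of its underside.
- tray: Open grey plastic tray, 110 mm (x) x 66 mm (y) x 28 mm high, walls and floor 3 mm, rim rounded, about 0.12 kg; lies on the ink pad with x up the slope, low end at the lugs. Origin: centre of its underside. Can be held across its 66 mm width.
- eraser: Eraser, 48 x 23 x 13 mm, loose in the tray. Origin: centre of its underside.
- binder_clip: Black binder clip, 18 x 32 mm and 16 mm high without its wires (27 mm with them), loose in the tray. Origin: centre of its underside.
- notebook: Spiral notebook lying on the desk, fixed. Origin on the desk; the cover reaches from -104 to +104 mm in x and from -75 to +71 mm in y, its surface 10 mm above the origin.
- stamp: Rubber stamp standing on the far (+x) half of the notebook, foot 24 mm (x) x 58 mm (y), 59 mm high with its knob; light, loose. Origin: centre of its underside.
- mug: Mug, loose, body about 92 mm across, 95 mm high; origin on the desk. The body spans y = -30 to +63 mm, the handle reaches to y = -63 mm.
- tape_dispenser: Tape dispenser, loose, 148 (x) x 53 (y) x 70 mm high. Origin: centre of its underside.
- clip_dish: Small round brass dish of clips, loose, 68 mm across, 24 mm high. Origin: centre of its underside.
- screen_edge (a point): Lower front corner, at the end nearest the robot, of the fixed monitor's screen, 106 mm above the desk. The panel runs 508 mm from it in the level direction (x, y) = (0.85, -0.53), is 46 mm thick (to the left of that line, seen from the robot) and reaches from 106 to 420 mm above the desk: keep the gripper and wrist clear of it.
- stapler: Stapler lying on the desk, loose, 148 (x) x 37 (y) x 40 mm high. Origin: centre of its underside.

How it is judged:
On the way, in this order (a step that is already met when the one before it is completed fails the run):
1. the tray has been lifted off and set down on the desk away from the stack, with its contents, while the ink pad still lies on the drive (horizontal distance between tray and drive above 0.1 m and height (world z) of tray below 0.012 m and angle between tray's own z axis and vertical below 0.1 rad and distance between ink_pad and drive below 0.04 m and x of eraser in the frame of tray between -0.055 and 0.055 m and y of eraser in the frame of tray between -0.033 and 0.033 m and z of eraser in the frame of tray between -0.002 and 0.03 m and x of binder_clip in the frame of tray between -0.055 and 0.055 m and y of binder_clip in the frame of tray between -0.033 and 0.033 m and z of binder_clip in the frame of tray between -0.002 and 0.03 m), for 0.2 s.
2. the ink pad lies flat on the notebook, let go, before the tray goes back (x of ink_pad in the frame of notebook between -0.078 and 0.078 m and y of ink_pad in the frame of notebook between -0.05 and 0.046 m and z of ink_pad in the frame of notebook between 0.006 and 0.014 m and angle between ink_pad's own z axis and vertical below 0.08 rad and linear speed of ink_pad below 0.02 m/s and contact force between the fingers and ink_pad below 0.05 N and horizontal distance between tray and drive above 0.1 m), for 0.2 s.
At the end, for the whole second after the job is handed in: Ink pad at rest flat on the notebook, its centre 25 mm or more inside the cover's edges. Tray at rest flat on the drive on the stand, centred within 12 mm across and 14 mm along, turned under 8 degrees, eraser and clip in it. Drive within 20 mm of its start (x of ink_pad in the frame of notebook between -0.078 and 0.078 m and y of ink_pad in the frame of notebook between -0.05 and 0.046 m and z of ink_pad in the frame of notebook between 0.006 and 0.014 m and angle between ink_pad's own z axis and vertical below 0.08 rad and linear speed of each of ink_pad, tray below 0.02 m/s and x of eraser in the frame of tray between -0.055 and 0.055 m and y of eraser in the frame of tray between -0.033 and 0.033 m and z of eraser in the frame of tray between -0.002 and 0.03 m and x of binder_clip in the frame of tray between -0.055 and 0.055 m and y of binder_clip in the frame of tray between -0.033 and 0.033 m and z of binder_clip in the frame of tray between -0.002 and 0.03 m and x of tray in the frame of drive between -0.014 and 0.016 m and y of tray in the frame of drive between -0.012 and 0.012 m and z of tray in the frame of drive between 0.011 and 0.019 m and angle between the x axis of tray and the x axis of drive, either way round below 0.14 rad and angle between the z axis of tray and the z axis of drive, either way round below 0.08 rad and distance of drive from where it was at the start of the episode below 0.02 m); the robot touches nothing.
It fails at once if the stamp, mug, tape dispenser, clip dish or stapler is shifted by more than 30 mm or tipped (distance of any of mug, tape_dispenser, clip_dish, stapler, stamp from where it was at the start of the episode above 0.03 m or angle between any of mug, tape_dispenser, clip_dish, stapler, stamp's own z axis and vertical above 0.35 rad).
It fails at once if the drive is shifted by more than 30 mm (distance of drive from where it was at the start of the episode above 0.03 m).
It fails at once if the eraser or the binder clip falls out of the tray (distance between any of eraser, binder_clip and tray above 0.1 m).
It also fails if it takes over 72 s, if anything falls off the work surface, if the arm or the gripper's body presses on something with over 40 N, if the wrist force passes 120 N, or if a joint passes its speed limit or range.

ROBOT

A 6-joint arm with a two-finger parallel gripper is mounted at the origin on a cart in front of the work surface, level with it; the furniture and walls round the work are solid. World frame = base frame: x ahead of the robot, y to its left, z up, the work surface at z = 0. Lengths are in m, angles in rad, forces in N, time in s.
With the tool pointing down it reaches from about 0.375 to 0.925 m from the base axis. Payload 5.7 kg.
Tool frame: the origin (TCP) lies midway between the tips of the shut fingers; the grasp point (between the pads) lies 19 mm behind it; z points along the fingers, y is the line along which they close (so a half turn about z gives the same grasp; the last joint's range is limited). The gripper opens to 88 mm and grips with 3 to 60 N. Pads are 20 mm wide; open, the fingers measure 115 mm over their backs; the gripper's body (75 mm by 178 mm) begins 61 mm behind the grasp point.
Start: joints at [-1.381, 0.359, 1.51, -0, 1.272, -0.115], TCP at [0.18, -0.572, 0.223] pointing down, gripper open.
Joint ranges: [-2.97, 2.97], [-1.01, 2.36], [0.21, 2.38], [-0.96, 4.11], [0.2, 2.71], [-2.98, 2.98]. Speed limits (rad/s): [2.39, 2.39, 3.14, 3.14, 3.14, 3.14].

INTERFACE

Orientations are given as a unit quaternion [x, y, z, w].
In Python, from station import env, read_camera, calibration gives the robot as it stands.
- The arm moves only by the shell command python3 -m jog 'ROWS' [FORCE]. ROWS is JSON, a list of rows, each an object of numbers: "claw": the opening, from -1 (shut) to 1 (fully open); "dx", "dy", "dz": the shift along the tool's x, y, z in mm; "roll": the turn about the tool's z in degrees. A call has 1 to 10 rows; each row is the pose to reach, as a shift and turn from the pose commanded when the call began, along the tool's axes at that moment; what a row does not reach only later rows make up. A row lasts 1/10 s, in which the tool goes at most 50 mm and 8.59 degrees, less where a joint would pass 70% of its speed; a pose out of reach is approached as far as the arm can. A call with a gripper value outside its range is refused whole. The fingers move at their own pace and stop on an object; FORCE is the grip in N (left out, the last holds). Time passes only in rows, so rows that repeat a pose let the fingers close. It gives the time, the measured TCP pose, the force, the opening and the grip force at its end, in the units of the state.
- env.observe(): the state, without advancing time (a new reading comes with each control period).
- read_camera(name): name is "side" or "top"; returns (picture, depth): 400x640x3 uint8, red, green, blue; 400x640 float32, m along the optical axis (not along the pixel's ray), 0 where there is no reading.
- calibration(name): a dict with "vertical_fov" (degrees; the focal length in pixels is half the picture's height over the tangent of half this angle, whatever the lens; pixels are square), "cx", "cy" (the principal point, pixels), "dist_coeffs" ([k1, k2, p1, p2, k3] as OpenCV has them; the pictures are not rectified), "extrinsics" (4x4, takes a point from world to camera coordinates). Camera axes: x right, y down, z forward; pixel columns grow to the right and rows downward; lengths in m; the calibration is good to about 2 mm. A picture is of the moment at which its call begins. calibration takes no time and is no camera call.
- env.job_done(): hands the job in; it is judged then, once.
The state is a dict: "time_s": time; "q": joint angles; "qvel": joint speeds; "joint_torque": joint torques, N m; "position": TCP position; "tcp_rot": TCP orientation; "ft_force": force on the tool from outside, world axes, zero at the start; "ft_torque": the same for the moment, N m; "grip_width": opening from 0.0 (shut) to 1.0 (fully open); "finger_force": force on a finger pad.
Only numpy, scipy, OpenCV 4.12 (cv2) and the standard library are available. Lean on these libraries where they do the work, as an engineer would, in place of code of your own. Each camera call takes 0.05 s, during which the arm holds its last target. There are 200 camera calls.

## Working session

There is one attempt and no reset: what is moved stays moved. The work goes in short steps, Python scripts to look and compute and a shell command to move; the robot and the scene stay as the last step left them, time stands still between calls to the robot, and variables do not carry over. Pictures are saved under pics/ and viewed, at most 14 in all, crops included, and the job is handed in when it is done.

```bash
ls; mkdir -p pics; cat > h.py <<'E'
import numpy as np, cv2
from station import env, read_camera, calibration
def K(n):
    c=calibration(n); f=200/np.tan(np.radians(c["vertical_fov"])/2)
    return np.array([[f,0,c["cx"]],[0,f,c["cy"]],[0,0,1]]),np.array(c["dist_coeffs"],float),np.array(c["extrinsics"],float)
def ray(n,uv):
    k,d,E=K(n); p=cv2.undistortPoints(np.array(uv,float).reshape(-1,1,2),k,d).reshape(-1,2)
    r=np.c_[p,np.ones(len(p))]; R=E[:3,:3]; return -R.T@E[:3,3], r@R
def onz(n,uv,z):
    o,r=ray(n,uv); return o+r*((z-o[2])/r[:,2])[:,None]
def cloud(n,dep):
    v,u=np.mgrid[0:400,0:640]; o,r=ray(n,np.c_[u.ravel(),v.ravel()])
    P=(o+r*dep.ravel()[:,None]).reshape(400,640,3); P[dep<=0]=np.nan; return P
def snap(n,name=None):
    im,d=read_camera(n)
    if name: cv2.imwrite(f'pics/{name}.png',im[:,:,::-1])
    return im,d
E
python3 - <<'E'
from h import *
for n in("side","top"):
    im,d=snap(n,n+'0'); np.savez(f'{n}0.npz',im=im,d=d); k,dd,E=K(n); print(n,k[0,0],-E[:3,:3].T@E[:3,3],E[2,:3],dd)
s=env.observe(); print(s["position"],s["tcp_rot"],s["time_s"])
E
```

```text
pics
side 490.1114027185171 [ 0.66183796 -1.11743488  1.04997727] [-0.05567674  0.75837973 -0.64943074] [-0.12853029  0.          0.          0.          0.        ]
top 404.84652364084417 [0.43243912 0.00882184 1.05674046] [ 0.165313   -0.01611922 -0.98610942] [0.01216238 0.         0.         0.         0.        ]
[ 0.17993573 -0.57174541  0.22189134] [ 9.88408091e-01  1.51818138e-01 -3.39946216e-05 -8.35109337e-04] 0.1
```

View pics/top0.png

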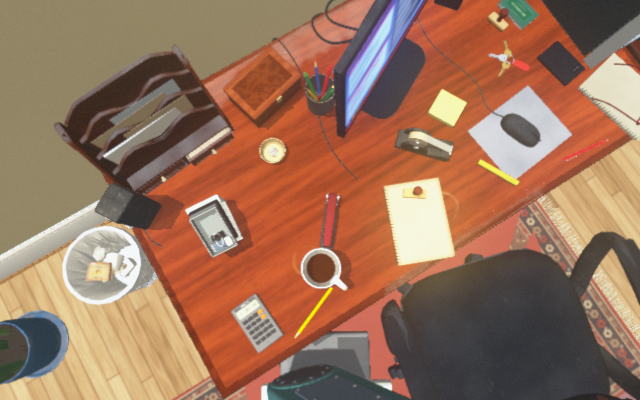

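View pics/side0.png

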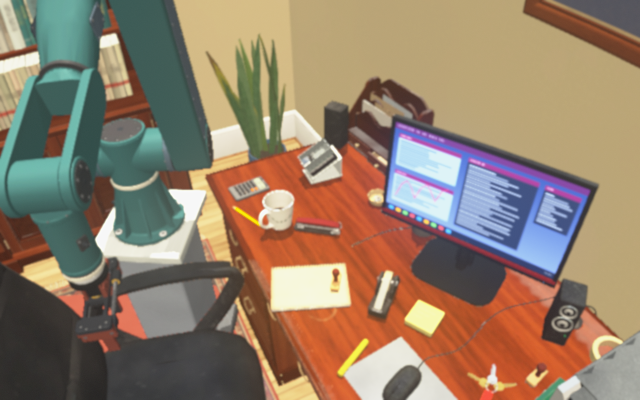

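Top view: the stack is at about (213,225), the notebook at (420,222) with the stamp at (413,192), the mug at (321,268), the stapler at (330,220), the dish at (272,150) and the dispenser at (425,143). The side view shows the stack at (321,160) and the notebook at (311,287).

```bash
python3 - <<'E'
from h import *
T=np.load('top0.npz');S=np.load('side0.npz')
a=cv2.resize(T['im'][185:265,170:260],None,fx=6,fy=6,interpolation=cv2.INTER_CUBIC)
b=cv2.resize(S['im'][130:195,290:355],None,fx=7,fy=7,interpolation=cv2.INTER_CUBIC)
a=cv2.copyMakeBorder(a[:,:400] if 0 else a,0,0,0,0,cv2.BORDER_CONSTANT);a=cv2.resize(a,(400,356));b=cv2.resize(b,(356,356))
cv2.imwrite('pics/crop0.png',np.hstack([a,b])[:,:,::-1])
P=cloud('top',T['d'])
for n,uv in dict(mug=(321,268),stapler=(330,220),dish=(272,150),stampknob=(418,191)).items(): print(n,P[uv[1],uv[0]].round(3))
print('desk z',P[300,200],P[180,350])
# stack plane & grid
for v in range(192,262,5): print(v,[ '%d,%d,%d'%tuple((P[v,u]*1000).round()) if P[v,u,2]==P[v,u,2] else '-' for u in range(183,250,8)])
E
```

```text
mug [0.431 0.006 0.033]
stapler [ 0.55  -0.019  0.04 ]
dish [0.743 0.129 0.017]
stampknob [ 0.615 -0.24   0.066]
desk z [ 0.35880847  0.31399181 -0.00129305] [ 0.66158139 -0.07662436 -0.00356836]
192 ['637,364,5', '637,345,0', '637,324,-1', '637,304,-2', '636,282,0', '635,260,2', '635,240,1', '634,218,2', '633,197,4']
197 ['625,367,-3', '623,344,3', '624,324,-3', '623,303,-1', '609,262,76', '622,260,1', '622,240,-2', '622,220,-5', '620,197,4']
202 ['611,365,1', '610,344,0', '610,323,0', '596,281,78', '594,259,88', '607,258,8', '608,239,1', '608,219,-1', '607,198,-1']
207 ['598,364,0', '584,318,83', '583,298,85', '579,272,109', '577,250,121', '585,245,65', '595,240,-4', '595,219,-2', '594,197,1']
212 ['585,365,-2', '571,315,91', '567,289,114', '569,275,98', '569,256,96', '571,242,75', '582,240,-3', '581,218,-1', '581,198,-2']
217 ['571,363,2', '555,305,121', '557,293,98', '557,275,95', '557,257,91', '560,243,69', '567,237,9', '568,218,-1', '567,197,0']
222 ['558,364,-1', '543,304,122', '546,294,94', '546,276,90', '546,257,90', '543,234,106', '550,229,44', '555,218,0', '554,197,-1']
22
[... 191 characters left out ...]
,261,73', '523,242,72', '523,223,69', '528,216,8', '528,197,1']
237 ['519,363,-3', '518,341,0', '509,289,108', '512,280,75', '510,258,83', '512,244,63', '509,220,84', '515,216,8', '515,196,2']
242 ['506,361,2', '506,341,1', '505,321,-1', '500,280,70', '499,261,70', '499,241,73', '499,223,67', '503,217,0', '502,197,-4']
247 ['493,362,-4', '493,340,1', '492,319,3', '487,275,90', '487,261,71', '487,243,66', '486,222,73', '490,217,-1', '489,197,-2']
252 ['480,361,-2', '480,340,-1', '479,320,-1', '479,299,1', '476,263,62', '478,258,0', '477,237,1', '477,217,0', '476,196,1']
257 ['468,360,1', '467,339,2', '467,320,-2', '466,300,-5', '466,278,0', '465,257,3', '465,237,2', '464,217,1', '464,196,-1']
```

View pics/crop0.png

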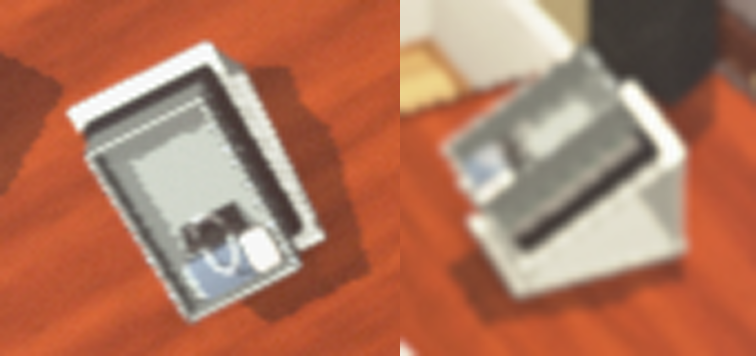

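Crop: the stand's top edge runs (70,110)–(210,42), with its lower right corner at (320,238). The tray rim corners are about (88,155), (207,97), (300,263) and (190,320), with the clip and eraser at its low end.

```bash
python3 - <<'E'
from h import *
from scipy.optimize import least_squares
T=np.load('top0.npz');S=np.load('side0.npz')
px=lambda x,y:(170+x/4.444,185+y/4.45)
c=np.array([px(*p) for p in [(70,110),(210,42),(320,238)]]); 
tl,tr=onz('top',c[:2],.0822); br=onz('top',c[2:],.0218)[0]
print('stand corners',tl.round(4),tr.round(4),br.round(4))
rim=np.array([px(*p) for p in [(88,155),(207,97),(300,263),(190,320)]])
o,r=ray('top',rim)
def model(q,h,X):  # q: ox,oy,yaw ; local slope coords X -> world
    a=.5;u=np.array([np.cos(q[2]),np.sin(q[2]),0]);s=u*np.cos(a)+[0,0,np.sin(a)];n=-u*np.sin(a)+[0,0,np.cos(a)];w=np.array([-u[1],u[0],0])
    return np.array([q[0],q[1],.052])+X[:,:1]*s+X[:,1:2]*w+h*n
k,d,E=K('top')
def proj(P): return cv2.projectPoints(P,cv2.Rodrigues(E[:3,:3])[0],E[:3,3],k,d)[0].reshape(-1,2)
SX=np.array([[.063,.042],[.063,-.042],[-.063,-.042]])
fs=least_squares(lambda q:(proj(model(q,0,SX))-c).ravel(),[.53,.265,.5]);print('stand',fs.x.round(4),fs.fun.round(1))
TX=np.array([[.055,.033],[.055,-.033],[-.055,-.033],[-.055,.033]])
def f(q):
    R=np.array([[np.cos(q[2]),-np.sin(q[2])],[np.sin(q[2]),np.cos(q[2])]]);return (proj(model(fs.x,.057,TX@R.T+q[:2]))-rim).ravel()
ft=least_squares(f,[0,0,0]);print('tray in face',ft.x.round(4),ft.fun.round(1))
print('tray bottom centre',model(fs.x,.029,ft.x[None,:2]).round(4))
# notebook: cream mask
P=cloud('top',T['d']);PS=cloud('side',S['d'])
hsv=cv2.cvtColor(T['im'],cv2.COLOR_RGB2HSV);m=((hsv[...,2]>200)&(hsv[...,1]<90)).astype(np.uint8);m[:170]=0;m[270:]=0;m[:,:380]=0;m[:,460:]=0
m=cv2.morphologyEx(m,cv2.MORPH_CLOSE,np.ones((9,9)))
b=cv2.boxPoints(cv2.minAreaRect(np.argwhere(m)[:,::-1].astype(np.float32)));B=onz('top',b,.01);print('notebook',B.round(3),np.linalg.norm(B-np.roll(B,1,0),axis=1))
g=np.nanmean(P[188:195,404:424].reshape(-1,3),0);print('stamp',g,np.nanmax(P[184:200,400:430,2]))
for nm,Q in(('top',P),('side',PS)):
  q=Q.reshape(-1,3)
  for x0,x1,y0,y1 in((0,.5,-.75,-.4),(.2,.45,-.4,-.1),(.45,.75,-.4,.25),(.1,.35,-.75,-.35)):
    z=q[(q[:,0]>x0)&(q[:,0]<x1)&(q[:,1]>y0)&(q[:,1]<y1),2]; print(nm,x0,y0,np.percentile(z,99) if len(z) else None)
E
```

```text
stand corners [0.578  0.3301 0.0822] [0.6139 0.2551 0.0822] [0.5099 0.2054 0.0218]
stand [0.5447 0.2686 0.4337] [ 0.1  0.3  0.6  0.5 -0.7 -0.9]
tray in face [-0.001  -0.0019  0.0103] [-0.2 -0.8 -0.6 -0.5  0.6  0.9  0.2  0.6]
tray bottom centre [[0.5321 0.2606 0.077 ]]
notebook [[ 0.64  -0.162  0.01 ]
 [ 0.665 -0.314  0.01 ]
 [ 0.455 -0.338  0.01 ]
 [ 0.431 -0.191  0.01 ]] [0.21076177 0.15364708 0.21210012 0.14862815]
stamp [ 0.61956414 -0.234207    0.04188663] 0.07130002084715992
top 0 -0.75 -0.1731760240289502
top 0.2 -0.4 0.011881106395098779
top 0.45 -0.4 0.1209506338390774
top 0.1 -0.75 -0.1750282135274042
side 0 -0.75 0.6977511518626043
side 0.2 -0.4 0.7642965640248722
side 0.45 -0.4 0.10465698875539164
side 0.1 -0.75 0.7312298675236998
```

```bash
python3 -m jog '[{"dz":-40,"claw":1},{"dx":417,"dy":-259,"dz":-40,"claw":1},{"dx":417,"dy":-259,"dz":-40,"claw":1},{"dx":417,"dy":-259,"dz":-40,"claw":1},{"dx":417,"dy":-259,"dz":-40,"claw":1},{"dx":417,"dy":-259,"dz":-40,"claw":1},{"dx":417,"dy":-259,"dz":-40,"claw":1},{"dx":417,"dy":-259,"dz":-40,"claw":1},{"dx":417,"dy":-259,"dz":-40,"claw":1},{"dx":417,"dy":-259,"dz":-40,"claw":1}]' 30
cat >> h.py <<'E'
def go(x,y,z,yaw=None):
    from scipy.spatial.transform import Rotation as Ro
    s=env.observe(); R=Ro.from_quat(s["tcp_rot"]).as_matrix(); d=R.T@(np.array([x,y,z])-s["position"])*1000
    yw=np.arctan2(R[1,0],R[0,0]); print('dx dy dz',d.round(1),'roll',None if yaw is None else round(-np.degrees(yaw-yw),1),'t',s["time_s"],'pos',np.round(s["position"],4),'yaw',yw.round(3),'f',np.round(s["ft_force"],1))
E
python3 -c "
from h import *
go(.528,.2585,.2,.438)"
```

```text
dx dy dz [ 581.2 -687.5   23.1] roll -7.6 t 0.1 pos [ 0.1799 -0.5717  0.2219] yaw 0.305 f [ 0.1 -0.6  0. ]validation failed for argument at $[0]...
```

```bash
python3 -m jog '[{"claw":1,"dx":0,"dy":0,"dz":-40,"roll":0},{"claw":1,"dx":50,"dy":-30,"dz":-40,"roll":0}]' 30; python3 -m jog --help | head -20
```

```text
time_s: 0.3
position: [0.2117, -0.5411, 0.2664]
tcp_rot: [0.989, 0.15, -0.0, 0.005]
ft_force: [1.3, -0.3, -0.0]
grip_width: 0.999
finger_force: 0.0invalid input: not JSON, or not a number
```

```bash
python3 -m jog '[{"claw":1,"dx":367,"dy":-229,"dz":0,"roll":-7.5},{"claw":1,"dx":367,"dy":-229,"dz":0,"roll":-7.5},{"claw":1,"dx":367,"dy":-229,"dz":0,"roll":-7.5},{"claw":1,"dx":367,"dy":-229,"dz":0,"roll":-7.5},{"claw":1,"dx":367,"dy":-229,"dz":0,"roll":-7.5},{"claw":1,"dx":367,"dy":-229,"dz":0,"roll":-7.5},{"claw":1,"dx":367,"dy":-229,"dz":0,"roll":-7.5},{"claw":1,"dx":367,"dy":-229,"dz":0,"roll":-7.5},{"claw":1,"dx":367,"dy":-229,"dz":0,"roll":-7.5},{"claw":1,"dx":367,"dy":-229,"dz":0,"roll":-7.5}]' 30
python3 -c "
from h import *
go(.528,.2585,.2,.438)"
```

```text
time_s: 1.3
position: [0.4966, -0.203, 0.2623]
tcp_rot: [0.976, 0.218, 0.0, -0.001]
ft_force: [-1.1, -0.3, -0.1]
grip_width: 0.995
finger_force: 0.0
dx dy dz [ 225.  -404.1   63. ] roll 0.1 t 1.3 pos [ 0.4966 -0.203   0.2623] yaw 0.44 f [-1.1 -0.3 -0.1]
```

```bash
python3 -m jog '[{"claw":1,"dx":223,"dy":-402,"dz":40,"roll":0},{"claw":1,"dx":223,"dy":-402,"dz":40,"roll":0},{"claw":1,"dx":223,"dy":-402,"dz":40,"roll":0},{"claw":1,"dx":223,"dy":-402,"dz":40,"roll":0},{"claw":1,"dx":223,"dy":-402,"dz":40,"roll":0},{"claw":1,"dx":223,"dy":-402,"dz":40,"roll":0},{"claw":1,"dx":223,"dy":-402,"dz":40,"roll":0},{"claw":1,"dx":223,"dy":-402,"dz":40,"roll":0},{"claw":1,"dx":223,"dy":-402,"dz":40,"roll":0},{"claw":1,"dx":223,"dy":-402,"dz":40,"roll":0}]' 30
python3 -m jog '[{"claw":1,"dx":0,"dy":0,"dz":0,"roll":0},{"claw":1,"dx":0,"dy":0,"dz":0,"roll":0},{"claw":1,"dx":0,"dy":0,"dz":0,"roll":0}]' 30
python3 -c "
from h import *
go(.528,.2585,.081,.44)"
```

```text
time_s: 2.3
position: [0.5268, 0.2557, 0.2219]
tcp_rot: [0.976, 0.218, -0.0, -0.001]
ft_force: [-0.8, 0.3, -0.7]
grip_width: 1.0
finger_force: 0.0
time_s: 2.6
position: [0.5271, 0.2502, 0.2228]
tcp_rot: [0.977, 0.215, -0.0, 0.0]
ft_force: [0.5, 0.2, -0.4]
grip_width: 0.998
finger_force: 0.0
dx dy dz [  4.4  -7.3 141.8] roll -0.4 t 2.6 pos [0.5271 0.2502 0.2228] yaw 0.434 f [ 0.5  0.2 -0.4]
```

```bash
python3 -m jog '[{"claw":1,"dx":4,"dy":-7,"dz":40,"roll":0},{"claw":1,"dx":4,"dy":-7,"dz":70,"roll":0},{"claw":1,"dx":4,"dy":-7,"dz":82,"roll":0},{"claw":1,"dx":4,"dy":-7,"dz":82,"roll":0},{"claw":1,"dx":4,"dy":-7,"dz":82,"roll":0},{"claw":1,"dx":4,"dy":-7,"dz":82,"roll":0}]' 30
python3 - <<'E'
from h import *
go(.528,.2585,.081,.44)
a,_=snap('top');b,_=snap('side')
a=cv2.resize(a[165:265,165:265],(400,400),interpolation=cv2.INTER_CUBIC);b=cv2.resize(b[100:200,270:370],(400,400),interpolation=cv2.INTER_CUBIC)
cv2.imwrite('pics/pre.png',np.hstack([a,b])[:,:,::-1])
E
```

```text
time_s: 3.2
position: [0.5291, 0.2603, 0.1424]
tcp_rot: [0.976, 0.216, 0.001, -0.0]
ft_force: [0.1, 0.6, -0.0]
grip_width: 0.997
finger_force: 0.0
dx dy dz [-2.   1.1 61.4] roll -0.3 t 3.2 pos [0.5291 0.2603 0.1424] yaw 0.435 f [ 0.1  0.6 -0. ]
```

View pics/pre.png

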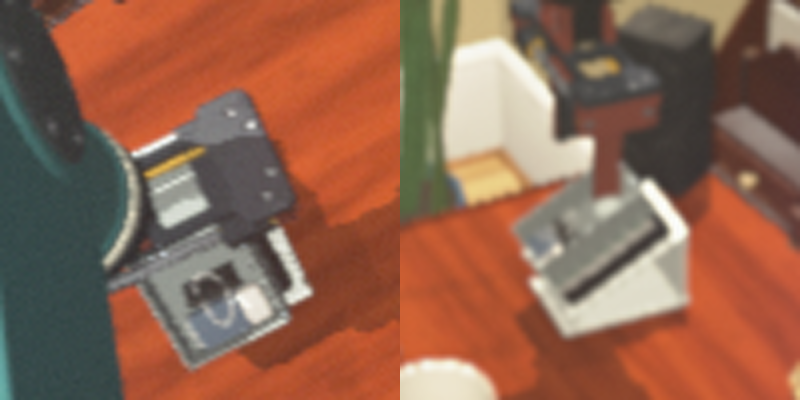

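The open gripper is straddling the tray: the near finger is at (605,180) in the right panel, in line with the tray's middle. Descending.

```bash
python3 -m jog '[{"claw":1,"dx":-2,"dy":1,"dz":20,"roll":0},{"claw":1,"dx":-2,"dy":1,"dz":40,"roll":0},{"claw":1,"dx":-2,"dy":1,"dz":54,"roll":0},{"claw":1,"dx":-2,"dy":1,"dz":60,"roll":0},{"claw":1,"dx":-2,"dy":1,"dz":60,"roll":0},{"claw":1,"dx":-2,"dy":1,"dz":60,"roll":0}]' 30
python3 -c "
from h import *
go(.528,.2585,.081,.44)"
```

```text
time_s: 3.9
position: [0.5269, 0.2588, 0.0813]
tcp_rot: [0.976, 0.216, 0.0, -0.0]
ft_force: [-0.2, 0.3, -0.2]
grip_width: 0.996
finger_force: 0.0
dx dy dz [0.9 0.7 0.3] roll -0.2 t 3.9 pos [0.5269 0.2588 0.0813] yaw 0.436 f [-0.2  0.3 -0.2]
```

```bash
python3 -m jog '[{"claw":0.6,"dx":0,"dy":0,"dz":0,"roll":0},{"claw":0.3,"dx":0,"dy":0,"dz":0,"roll":0},{"claw":0.2,"dx":0,"dy":0,"dz":0,"roll":0},{"claw":0.2,"dx":0,"dy":0,"dz":0,"roll":0},{"claw":0.2,"dx":0,"dy":0,"dz":0,"roll":0},{"claw":0.2,"dx":0,"dy":0,"dz":0,"roll":0}]' 20
python3 -c "
from h import *
go(.528,.2585,.081,.44)"
```

```text
time_s: 4.5
position: [0.5268, 0.259, 0.0813]
tcp_rot: [0.976, 0.216, 0.001, -0.0]
ft_force: [-1.2, 0.9, 6.1]
grip_width: 0.755
finger_force: 20.0
dx dy dz [0.9 0.9 0.3] roll -0.2 t 4.5 pos [0.5268 0.259  0.0813] yaw 0.436 f [-1.2  0.9  6.1]
```

```bash
python3 -m jog '[{"claw":0.2,"dx":0,"dy":0,"dz":-4,"roll":0},{"claw":0.2,"dx":0,"dy":0,"dz":-10,"roll":0},{"claw":0.2,"dx":0,"dy":0,"dz":-20,"roll":0},{"claw":0.2,"dx":0,"dy":0,"dz":-40,"roll":0},{"claw":0.2,"dx":0,"dy":0,"dz":-60,"roll":0},{"claw":0.2,"dx":0,"dy":0,"dz":-80,"roll":0},{"claw":0.2,"dx":0,"dy":0,"dz":-80,"roll":0}]' 20
python3 - <<'E'
from h import *
go(.60,.11,.15,.44)
a,_=snap('top');b,_=snap('side')
a=cv2.resize(a[165:265,165:265],(400,400),interpolation=cv2.INTER_CUBIC);b=cv2.resize(b[100:200,270:370],(400,400),interpolation=cv2.INTER_CUBIC)
cv2.imwrite('pics/lift.png',np.hstack([a,b])[:,:,::-1])
E
```

```text
time_s: 5.2
position: [0.5284, 0.2591, 0.1639]
tcp_rot: [0.976, 0.216, 0.003, -0.0]
ft_force: [0.9, -0.4, -1.0]
grip_width: 0.75
finger_force: 19.9
dx dy dz [  1.9 165.4  14. ] roll -0.2 t 5.2 pos [0.5284 0.2591 0.1639] yaw 0.436 f [ 0.9 -0.4 -1. ]
```

View pics/lift.png

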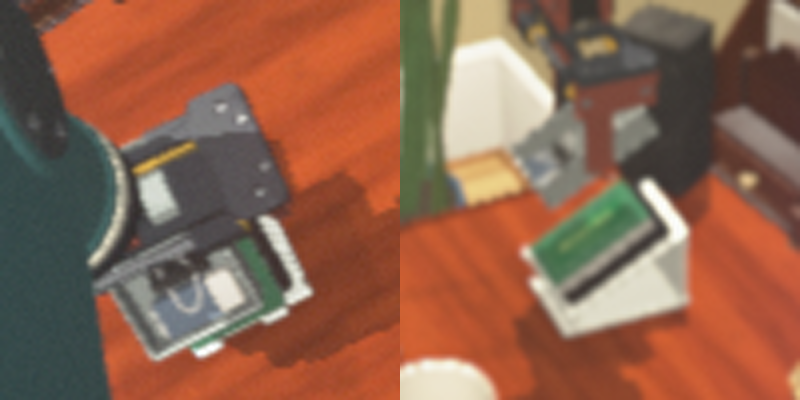

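The tray is up with its contents and the green ink pad is still on the drive. Carrying the tray to the desk.

```bash
python3 -m jog '[{"claw":0.2,"dx":2,"dy":20,"dz":-10,"roll":0},{"claw":0.2,"dx":2,"dy":50,"dz":-10,"roll":0},{"claw":0.2,"dx":2,"dy":85,"dz":-5,"roll":0},{"claw":0.2,"dx":2,"dy":120,"dz":0,"roll":0},{"claw":0.2,"dx":2,"dy":145,"dz":20,"roll":0},{"claw":0.2,"dx":2,"dy":160,"dz":50,"roll":0},{"claw":0.2,"dx":2,"dy":163,"dz":80,"roll":0},{"claw":0.2,"dx":2,"dy":163,"dz":110,"roll":0},{"claw":0.2,"dx":2,"dy":163,"dz":115,"roll":0},{"claw":0.2,"dx":2,"dy":163,"dz":115,"roll":0}]' 20
python3 -c "
from h import *
go(.60,.11,.006,.44)"
```

```text
time_s: 6.3
position: [0.5952, 0.1115, 0.044]
tcp_rot: [0.976, 0.216, -0.002, -0.0]
ft_force: [0.5, -0.8, -0.9]
grip_width: 0.751
finger_force: 19.9
dx dy dz [ 3.9  3.4 38. ] roll -0.2 t 6.3 pos [0.5952 0.1115 0.044 ] yaw 0.436 f [ 0.5 -0.8 -0.9]
```

Lower with a light grip so that the tray turns flat.

```bash
python3 -m jog '[{"claw":0.2,"dx":0,"dy":0,"dz":5,"roll":0},{"claw":0.2,"dx":0,"dy":0,"dz":10,"roll":0},{"claw":0.2,"dx":0,"dy":0,"dz":15,"roll":0},{"claw":0.2,"dx":0,"dy":0,"dz":20,"roll":0},{"claw":0.2,"dx":0,"dy":0,"dz":25,"roll":0},{"claw":0.2,"dx":0,"dy":0,"dz":30,"roll":0},{"claw":0.2,"dx":0,"dy":0,"dz":35,"roll":0},{"claw":0.2,"dx":0,"dy":0,"dz":37,"roll":0},{"claw":0.2,"dx":0,"dy":0,"dz":37,"roll":0}]' 8
python3 -c "
from h import *
go(.60,.11,.006,.44)"
```

```text
time_s: 7.2
position: [0.596, 0.1115, 0.0079]
tcp_rot: [0.976, 0.216, -0.001, -0.0]
ft_force: [0.2, -0.8, -1.8]
grip_width: 0.755
finger_force: 8.0
dx dy dz [3.  3.  1.9] roll -0.2 t 7.2 pos [0.596  0.1115 0.0079] yaw 0.436 f [ 0.2 -0.8 -1.8]
```

```bash
python3 -m jog '[{"claw":0.2,"dx":0,"dy":0,"dz":3,"roll":0},{"claw":0.2,"dx":0,"dy":0,"dz":4,"roll":0},{"claw":0.6,"dx":0,"dy":0,"dz":4,"roll":0},{"claw":0.8,"dx":0,"dy":0,"dz":4,"roll":0},{"claw":0.8,"dx":0,"dy":0,"dz":4,"roll":0}]' 3
python3 - <<'E'
from h import *
go(.60,.11,.15,.44)
a,_=snap('top');b,_=snap('side')
a=cv2.resize(a[150:250,210:310],(400,400),interpolation=cv2.INTER_CUBIC);b=cv2.resize(b[130:230,300:400],(400,400),interpolation=cv2.INTER_CUBIC)
cv2.imwrite('pics/down.png',np.hstack([a,b])[:,:,::-1])
E
```

```text
time_s: 7.7
position: [0.5969, 0.1116, 0.0047]
tcp_rot: [0.976, 0.216, -0.0, -0.0]
ft_force: [0.4, -0.0, 0.3]
grip_width: 0.897
finger_force: 0.0
dx dy dz [   2.1    2.7 -145.3] roll -0.2 t 7.7 pos [0.5969 0.1116 0.0047] yaw 0.436 f [ 0.4 -0.   0.3]
```

View pics/down.png

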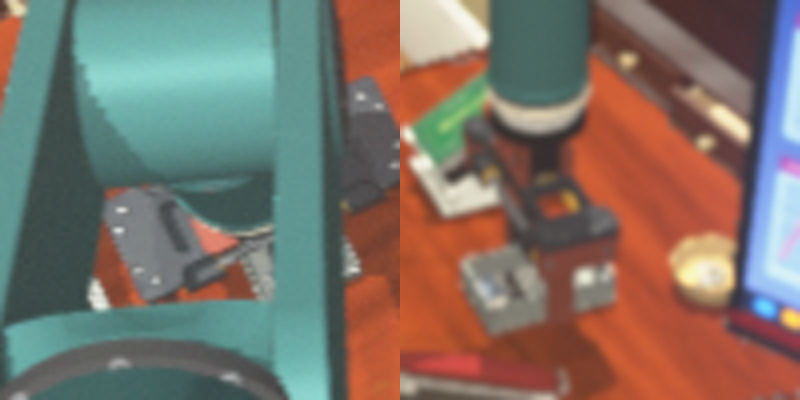

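The tray stands level on the desk with its contents. Raise, then measure the green pad.

```bash
python3 -m jog '[{"claw":0.8,"dx":0,"dy":0,"dz":-20,"roll":0},{"claw":0.8,"dx":0,"dy":0,"dz":-50,"roll":0},{"claw":0.8,"dx":0,"dy":0,"dz":-95,"roll":0},{"claw":1,"dx":0,"dy":0,"dz":-145,"roll":0},{"claw":1,"dx":40,"dy":0,"dz":-195,"roll":0},{"claw":1,"dx":80,"dy":0,"dz":-215,"roll":0},{"claw":1,"dx":100,"dy":0,"dz":-215,"roll":0},{"claw":1,"dx":100,"dy":0,"dz":-215,"roll":0}]' 30
python3 - <<'E'
from h import *
from scipy.optimize import least_squares
go(.528,.2585,.2,.44)
q0=np.array([.5447,.2686,.4337]);a=.5
for n in('side','top'):
    im,d=snap(n,n+'1');np.savez(n+'1.npz',im=im,d=d);h=cv2.cvtColor(im,cv2.COLOR_RGB2HSV)
    m=((h[...,0]>45)&(h[...,0]<85)&(h[...,1]>70)).astype(np.uint8)
    P=cloud(n,d); ok=(abs(P[...,0]-.54)<.12)&(abs(P[...,1]-.26)<.1)&(P[...,2]>.03)&(P[...,2]<.16)&(m>0)
    if ok.sum()<50: print(n,'few',ok.sum());continue
    b=cv2.minAreaRect(np.argwhere(ok)[:,::-1].astype(np.float32)); c=cv2.boxPoints(b); print(n,ok.sum(),b)
    cn=max(cv2.findContours(ok.astype(np.uint8),0,1)[0],key=cv2.contourArea); quad=cv2.approxPolyDP(cn,4,True).reshape(-1,2);print(quad.tolist())
    u=np.array([np.cos(q0[2]),np.sin(q0[2]),0]);nn=-u*np.sin(a)+[0,0,np.cos(a)];s=u*np.cos(a)+[0,0,np.sin(a)];w=np.array([-u[1],u[0],0])
    p0=np.array([q0[0],q0[1],.052])+.029*nn
    v,uu=np.nonzero(ok);o,r=ray(n,np.c_[uu,v]);t=((p0-o)@nn)/(r@nn);X=(o+r*t[:,None]-p0);xy=np.c_[X@s,X@w]
    rb=cv2.minAreaRect(xy.astype(np.float32)*1000);print('pad top in face mm',rb,'mean',xy.mean(0)*1000)
    Q=P[ok];A=np.c_[Q[:,:2],np.ones(len(Q))];cf=np.linalg.lstsq(A,Q[:,2],rcond=None)[0];print('plane yaw',np.arctan2(cf[1],cf[0]),'slope',np.arctan(np.hypot(*cf[:2])),'z at p0',cf@[p0[0],p0[1],1],p0[2])
E
```

```text
time_s: 8.6
position: [0.6915, 0.1553, 0.2215]
tcp_rot: [0.976, 0.217, 0.003, 0.0]
ft_force: [0.6, -0.6, -0.4]
grip_width: 1.001
finger_force: 0.0
dx dy dz [-104.6 -162.7   20.7] roll -0.2 t 8.6 pos [0.6915 0.1553 0.2215] yaw 0.437 f [ 0.6 -0.6 -0.4]
side 300 ((317.0549011230469, 157.39306640625), (10.6983060836792, 28.43921661376953), 53.746158599853516)
[[327, 147], [306, 159], [305, 165], [310, 169], [328, 156]]
pad top in face mm ((-2.0098342895507812, -1.8969573974609375), (98.124755859375, 57.782108306884766), 0.5481079816818237) mean [-1.92355352 -2.53754936]
plane yaw 0.37733797349802506 slope 0.48170960939745805 z at p0 0.07490741547270752 0.07744989429482081
top few 0
```

View pics/top1.png

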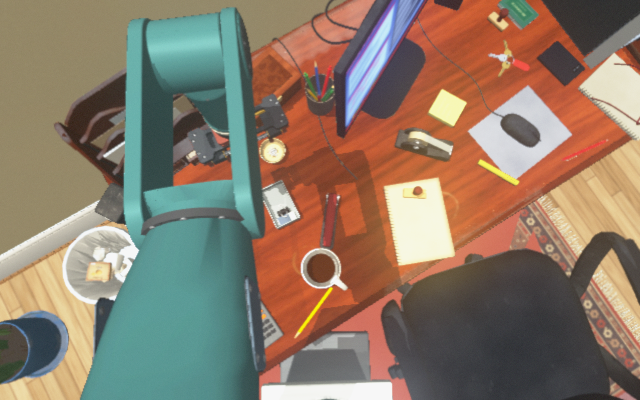

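Top view: the tray is on the desk at (281,203), and the stapler (330,220), mug, dish and stamp look untouched. By measurement the pad is centred at about (-2,-2) mm on the face and square to it. Going to grasp it.

```bash
python3 -m jog '[{"claw":1,"dx":-25,"dy":-40,"dz":0,"roll":0},{"claw":1,"dx":-50,"dy":-80,"dz":0,"roll":0},{"claw":1,"dx":-75,"dy":-120,"dz":0,"roll":0},{"claw":1,"dx":-95,"dy":-155,"dz":20,"roll":0},{"claw":1,"dx":-99,"dy":-163,"dz":60,"roll":0},{"claw":1,"dx":-99,"dy":-163,"dz":100,"roll":0},{"claw":1,"dx":-99,"dy":-163,"dz":120,"roll":0},{"claw":1,"dx":-99,"dy":-163,"dz":120,"roll":0},{"claw":1,"dx":-99,"dy":-163,"dz":120,"roll":0}]' 30
python3 -c "
from h import *
go(.533,.261,.069,.44)"
```

```text
time_s: 9.6
position: [0.528, 0.2591, 0.0996]
tcp_rot: [0.976, 0.216, -0.001, 0.0]
ft_force: [-1.1, 0.6, 0.3]
grip_width: 0.998
finger_force: 0.0
dx dy dz [ 5.4  0.4 30.6] roll -0.3 t 9.6 pos [0.528  0.2591 0.0996] yaw 0.435 f [-1.1  0.6  0.3]
```

```bash
python3 -m jog '[{"claw":1,"dx":5,"dy":0,"dz":12,"roll":0},{"claw":1,"dx":5,"dy":0,"dz":22,"roll":0},{"claw":1,"dx":5,"dy":0,"dz":27,"roll":0},{"claw":1,"dx":5,"dy":0,"dz":30,"roll":0},{"claw":1,"dx":5,"dy":0,"dz":30,"roll":0},{"claw":1,"dx":5,"dy":0,"dz":30,"roll":0}]' 30
python3 -c "
from h import *
go(.533,.261,.069,.44)"
```

```text
time_s: 10.2
position: [0.5337, 0.2619, 0.0698]
tcp_rot: [0.976, 0.216, 0.0, -0.0]
ft_force: [0.2, -0.9, 0.6]
grip_width: 0.999
finger_force: 0.0
dx dy dz [-1.   0.6  0.8] roll -0.2 t 10.2 pos [0.5337 0.2619 0.0698] yaw 0.436 f [ 0.2 -0.9  0.6]
```

```bash
python3 -m jog '[{"claw":0.6,"dx":0,"dy":0,"dz":1,"roll":0},{"claw":0.3,"dx":0,"dy":0,"dz":1,"roll":0},{"claw":0.2,"dx":0,"dy":0,"dz":1,"roll":0},{"claw":0.2,"dx":0,"dy":0,"dz":1,"roll":0},{"claw":0.2,"dx":0,"dy":0,"dz":1,"roll":0},{"claw":0.2,"dx":0,"dy":0,"dz":1,"roll":0}]' 25
python3 -m jog '[{"claw":0.2,"dx":0,"dy":0,"dz":-4,"roll":0},{"claw":0.2,"dx":0,"dy":0,"dz":-10,"roll":0},{"claw":0.2,"dx":0,"dy":0,"dz":-20,"roll":0},{"claw":0.2,"dx":0,"dy":0,"dz":-40,"roll":0},{"claw":0.2,"dx":0,"dy":0,"dz":-70,"roll":0},{"claw":0.2,"dx":0,"dy":0,"dz":-110,"roll":0},{"claw":0.2,"dx":0,"dy":0,"dz":-140,"roll":0},{"claw":0.2,"dx":0,"dy":0,"dz":-140,"roll":0}]' 25
python3 - <<'E'
from h import *
S=np.load('side0.npz');T=np.load('top0.npz')
# notebook pose from masks in top; stamp from side cloud
P=cloud('top',T['d']);PS=cloud('side',S['d'])
for Q in(P,PS):
    q=Q.reshape(-1,3);k=(abs(q[:,0]-.6)<.09)&(abs(q[:,1]+.25)<.08)&(q[:,2]>.016)&(q[:,2]<.085);q=q[k];print('stamp',len(q),np.percentile(q,[3,50,97],axis=0).round(3).tolist())
go(.53,-.25,.2,.44)
b,_=snap('side');cv2.imwrite('pics/pad.png',cv2.resize(b[90:240,250:420],None,fx=3.5,fy=3.5)[:,:,::-1])
E
```

```text
time_s: 10.8
position: [0.5338, 0.262, 0.0689]
tcp_rot: [0.976, 0.216, 0.0, -0.0]
ft_force: [0.1, 0.8, 1.5]
grip_width: 0.718
finger_force: 25.0
time_s: 11.6
position: [0.5367, 0.263, 0.2145]
tcp_rot: [0.976, 0.216, 0.005, -0.001]
ft_force: [0.4, -0.4, -1.1]
grip_width: 0.722
finger_force: 25.0
stamp 249 [[0.568, -0.269, 0.016], [0.615, -0.237, 0.026], [0.631, -0.213, 0.069]]
stamp 211 [[0.563, -0.271, 0.016], [0.618, -0.249, 0.026], [0.631, -0.223, 0.067]]
dx dy dz [-222.8  462.2   12.7] roll -0.2 t 11.6 pos [0.5367 0.263  0.2145] yaw 0.436 f [ 0.4 -0.4 -1.1]
```

View pics/pad.png

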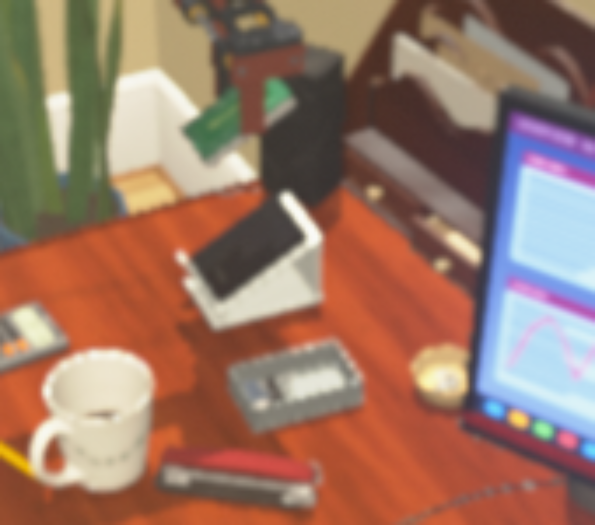

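The pad is held and the drive is in place on the stand; the tray stays on the desk. Carrying the pad to the notebook's near half and turning 17.5° to square up.

```bash
python3 -m jog '[{"claw":0.2,"dx":-12,"dy":23,"dz":0,"roll":2},{"claw":0.2,"dx":-30,"dy":60,"dz":0,"roll":4},{"claw":0.2,"dx":-52,"dy":100,"dz":0,"roll":6},{"claw":0.2,"dx":-75,"dy":144,"dz":0,"roll":8},{"claw":0.2,"dx":-98,"dy":188,"dz":0,"roll":10},{"claw":0.2,"dx":-121,"dy":232,"dz":0,"roll":12},{"claw":0.2,"dx":-144,"dy":276,"dz":0,"roll":14},{"claw":0.2,"dx":-167,"dy":320,"dz":0,"roll":16},{"claw":0.2,"dx":-185,"dy":356,"dz":0,"roll":17.5},{"claw":0.2,"dx":-190,"dy":364,"dz":0,"roll":17.5}]' 25
python3 -c "
from h import *
go(.513,-.254,.1,.13)"
```

```text
time_s: 12.65
position: [0.5141, -0.152, 0.2076]
tcp_rot: [0.998, 0.063, -0.001, 0.0]
ft_force: [0.5, -0.0, -1.2]
grip_width: 0.722
finger_force: 25.0
dx dy dz [-13.8 100.9 107.7] roll -0.2 t 12.65 pos [ 0.5141 -0.152   0.2076] yaw 0.126 f [ 0.5 -0.  -1.2]
```

```bash
python3 -m jog '[{"claw":0.2,"dx":-5,"dy":35,"dz":10,"roll":0},{"claw":0.2,"dx":-10,"dy":70,"dz":30,"roll":0},{"claw":0.2,"dx":-13,"dy":95,"dz":60,"roll":0},{"claw":0.2,"dx":-13,"dy":100,"dz":95,"roll":0},{"claw":0.2,"dx":-13,"dy":100,"dz":125,"roll":0},{"claw":0.2,"dx":-13,"dy":100,"dz":140,"roll":0},{"claw":0.2,"dx":-13,"dy":100,"dz":140,"roll":0},{"claw":0.2,"dx":-13,"dy":100,"dz":140,"roll":0}]' 25
python3 - <<'E'
from h import *
go(.513,-.254,.016,.13)
b,_=snap('side');a,_=snap('top')
A=cv2.resize(a[140:260,360:480],(400,400));b=cv2.resize(b[210:330,240:360],(400,400));cv2.imwrite('pics/nb.png',np.hstack([A,b])[:,:,::-1])
E
```

```text
time_s: 13.45
position: [0.5147, -0.2482, 0.0683]
tcp_rot: [0.998, 0.065, -0.001, -0.001]
ft_force: [0.9, -0.0, 0.2]
grip_width: 0.716
finger_force: 25.0
dx dy dz [-2.4  5.6 52.3] roll 0.1 t 13.45 pos [ 0.5147 -0.2482  0.0683] yaw 0.131 f [ 0.9 -0.   0.2]
```

View pics/nb.png

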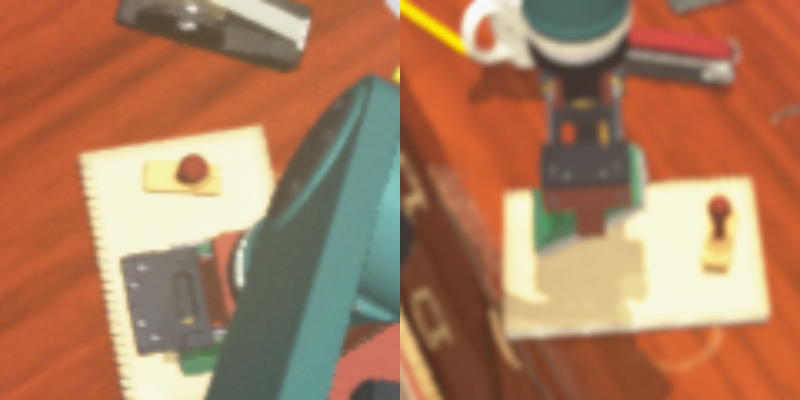

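The pad is held over the notebook's near half and the stamp at (718,230) is well clear. Lowering with a light grip so that the pad turns flat.

```bash
python3 -m jog '[{"claw":0.2,"dx":0,"dy":5,"dz":8,"roll":0},{"claw":0.2,"dx":0,"dy":5,"dz":16,"roll":0},{"claw":0.2,"dx":0,"dy":5,"dz":22,"roll":0},{"claw":0.2,"dx":0,"dy":5,"dz":28,"roll":0},{"claw":0.2,"dx":0,"dy":5,"dz":34,"roll":0},{"claw":0.2,"dx":0,"dy":5,"dz":40,"roll":0},{"claw":0.2,"dx":0,"dy":5,"dz":45,"roll":0},{"claw":0.2,"dx":0,"dy":5,"dz":49,"roll":0},{"claw":0.2,"dx":0,"dy":5,"dz":51,"roll":0},{"claw":0.2,"dx":0,"dy":5,"dz":51,"roll":0}]' 8
python3 -c "
from h import *
go(.513,-.254,.016,.13)"
```

```text
time_s: 14.55
position: [0.5154, -0.2539, 0.0173]
tcp_rot: [0.998, 0.065, -0.0, -0.0]
ft_force: [0.3, -0.4, 0.5]
grip_width: 0.726
finger_force: 8.0
dx dy dz [-2.4 -0.2  1.3] roll 0.0 t 14.55 pos [ 0.5154 -0.2539  0.0173] yaw 0.13 f [ 0.3 -0.4  0.5]
```

```bash
python3 -m jog '[{"claw":0.2,"dx":0,"dy":0,"dz":2,"roll":0},{"claw":0.2,"dx":0,"dy":0,"dz":2,"roll":0},{"claw":0.6,"dx":0,"dy":0,"dz":2,"roll":0},{"claw":0.85,"dx":0,"dy":0,"dz":2,"roll":0},{"claw":0.85,"dx":0,"dy":0,"dz":2,"roll":0},{"claw":0.85,"dx":0,"dy":0,"dz":-15,"roll":0},{"claw":0.85,"dx":0,"dy":0,"dz":-40,"roll":0},{"claw":0.85,"dx":0,"dy":0,"dz":-80,"roll":0},{"claw":0.85,"dx":0,"dy":0,"dz":-130,"roll":0},{"claw":0.85,"dx":0,"dy":0,"dz":-180,"roll":0}]' 3
python3 - <<'E'
from h import *
go(.597,.1116,.2,.44)
im,d=snap('side');P=cloud('side',d);h=cv2.cvtColor(im,cv2.COLOR_RGB2HSV)
q=P[(h[...,0]>45)&(h[...,0]<85)&(h[...,1]>70)];q=q[(abs(q[:,0]-.52)<.12)&(abs(q[:,1]+.25)<.1)&(abs(q[:,2]-.03)<.05)]
print(len(q),q.mean(0),cv2.minAreaRect((q[:,:2]*1000).astype(np.float32)));A=np.c_[q[:,:2],np.ones(len(q))];print(np.linalg.lstsq(A,q[:,2],rcond=None)[0])
m=(h[...,2]>150)&(h[...,1]<90)  # tray rim points
q=P.reshape(-1,3);q=q[(abs(q[:,0]-.6)<.075)&(abs(q[:,1]-.11)<.065)&(q[:,2]>.02)&(q[:,2]<.05)];print('tray',len(q),cv2.minAreaRect((q[:,:2]*1000).astype(np.float32)))
E
```

```text
time_s: 15.55
position: [0.5151, -0.2537, 0.1991]
tcp_rot: [0.998, 0.065, -0.0, -0.0]
ft_force: [0.5, -0.4, 0.5]
grip_width: 0.924
finger_force: 0.0
dx dy dz [ 128.6 -351.6   -0.7] roll -17.7 t 15.55 pos [ 0.5151 -0.2537  0.1991] yaw 0.13 f [ 0.5 -0.4  0.5]
541 [ 0.51294044 -0.25697981  0.02500023] ((512.812744140625, -256.3320617675781), (94.86940002441406, 59.334110260009766), 7.754151821136475)
[ 0.00070127 -0.00675935  0.0229035 ]
tray 203 ((597.3058471679688, 109.5792465209961), (112.19445037841797, 72.63540649414062), 24.540956497192383)
```

The pad lies flat on the notebook at (0.513,-0.256). Now measure the drive, then collect the tray.

```bash
python3 -m jog '[{"claw":1,"dx":16,"dy":-44,"dz":0,"roll":-3},{"claw":1,"dx":32,"dy":-88,"dz":0,"roll":-6},{"claw":1,"dx":48,"dy":-132,"dz":0,"roll":-9},{"claw":1,"dx":64,"dy":-176,"dz":0,"roll":-12},{"claw":1,"dx":80,"dy":-220,"dz":0,"roll":-15},{"claw":1,"dx":96,"dy":-264,"dz":0,"roll":-17.5},{"claw":1,"dx":112,"dy":-308,"dz":0,"roll":-17.5},{"claw":1,"dx":126,"dy":-345,"dz":0,"roll":-17.5},{"claw":1,"dx":128,"dy":-351,"dz":0,"roll":-17.5},{"claw":1,"dx":128,"dy":-351,"dz":0,"roll":-17.5}]' 20
python3 - <<'E'
from h import *
go(.597,.1105,.009,.43)
im,d=snap('side','side2');P=cloud('side',d);h=cv2.cvtColor(im,cv2.COLOR_RGB2HSV)
u=np.array([np.cos(.4337),np.sin(.4337),0]);a=.5;nn=-u*np.sin(a)+[0,0,np.cos(a)];s=u*np.cos(a)+[0,0,np.sin(a)];w=np.array([-u[1],u[0],0])
p0=np.array([.5447,.2686,.052])+.015*nn
X=P-p0;ok=(h[...,2]<75)&(abs(X@s)<.08)&(abs(X@w)<.06)&(abs(X@nn)<.012)
v,uu=np.nonzero(ok);o,r=ray('side',np.c_[uu,v]);t=((p0-o)@nn)/(r@nn);Y=o+r*t[:,None]-p0;xy=np.c_[Y@s,Y@w]*1000
print(ok.sum(),cv2.minAreaRect(xy.astype(np.float32)),np.percentile(xy,[2,50,98],axis=0).round(1).tolist(),'n',np.median((X@nn)[ok]))
E
```

```text
time_s: 16.6
position: [0.5969, 0.1116, 0.1973]
tcp_rot: [0.976, 0.217, -0.0, 0.0]
ft_force: [-0.4, -0.2, -0.4]
grip_width: 1.0
finger_force: 0.0
dx dy dz [ -0.3   1.1 188.3] roll 0.5 t 16.6 pos [0.5969 0.1116 0.1973] yaw 0.438 f [-0.4 -0.2 -0.4]
131 ((0.48403167724609375, -7.841220855712891), (95.38941192626953, 70.73152923583984), 1.7019611597061157) [[-45.7, -43.1], [7.6, -11.5], [47.6, 22.7]] n -0.0025431799133972194
```

```bash
python3 - <<'E'
from h import *
c=cv2.imread('pics/pad.png');c=cv2.resize(c,(170,150),interpolation=cv2.INTER_AREA);im=np.zeros((400,640,3),np.uint8)+255;im[90:240,250:420]=c
g=im.max(2);m=(g<95).astype(np.uint8);m[:145]=0;m[178:]=0;m[:,:302]=0;m[:,345:]=0
n,l,st,_=cv2.connectedComponentsWithStats(m);i=1+st[1:,4].argmax();print(st[i]);v,uu=np.nonzero(l==i)
u=np.array([np.cos(.4337),np.sin(.4337),0]);a=.5;nn=-u*np.sin(a)+[0,0,np.cos(a)];s=u*np.cos(a)+[0,0,np.sin(a)];w=np.array([-u[1],u[0],0])
p0=np.array([.5447,.2686,.052])+.015*nn
o,r=ray('side',np.c_[uu,v]);t=((p0-o)@nn)/(r@nn);Y=o+r*t[:,None]-p0;xy=np.c_[Y@s,Y@w]*1000
print(len(v),cv2.minAreaRect(xy.astype(np.float32)),np.percentile(xy,[1,50,99],axis=0).round(1).tolist())
E
python3 -m jog '[{"claw":1,"dx":0,"dy":1,"dz":45,"roll":0},{"claw":1,"dx":0,"dy":1,"dz":90,"roll":0},{"claw":1,"dx":0,"dy":1,"dz":130,"roll":0},{"claw":1,"dx":0,"dy":1,"dz":160,"roll":0},{"claw":1,"dx":0,"dy":1,"dz":180,"roll":0},{"claw":1,"dx":0,"dy":1,"dz":188,"roll":0},{"claw":1,"dx":0,"dy":1,"dz":188,"roll":0},{"claw":1,"dx":0,"dy":1,"dz":188,"roll":0}]' 20
```

```text
[306 145  30  30 417]
417 ((2.1930885314941406, -4.810375213623047), (104.50882720947266, 82.753173828125), 1.5537381172180176) [[-49.0, -45.7], [1.0, -9.4], [50.3, 30.8]]
time_s: 17.45
position: [0.5983, 0.1089, 0.0107]
tcp_rot: [0.976, 0.216, 0.001, 0.0]
ft_force: [-0.2, 0.8, 0.9]
grip_width: 1.0
finger_force: 0.0
```

```bash
python3 -m jog '[{"claw":0.6,"dx":0,"dy":0,"dz":0,"roll":0},{"claw":0.3,"dx":0,"dy":0,"dz":0,"roll":0},{"claw":0.2,"dx":0,"dy":0,"dz":0,"roll":0},{"claw":0.2,"dx":0,"dy":0,"dz":0,"roll":0},{"claw":0.2,"dx":0,"dy":0,"dz":0,"roll":0}]' 20
python3 -m jog '[{"claw":0.2,"dx":0,"dy":0,"dz":-10,"roll":0},{"claw":0.2,"dx":0,"dy":0,"dz":-30,"roll":0},{"claw":0.2,"dx":0,"dy":0,"dz":-60,"roll":0},{"claw":0.2,"dx":0,"dy":0,"dz":-95,"roll":0},{"claw":0.2,"dx":0,"dy":0,"dz":-125,"roll":0},{"claw":0.2,"dx":0,"dy":0,"dz":-140,"roll":0},{"claw":0.2,"dx":0,"dy":0,"dz":-145,"roll":0},{"claw":0.2,"dx":0,"dy":0,"dz":-145,"roll":0}]' 20
python3 -c "
from h import *
go(.533,.261,.12,.437)"
```

```text
time_s: 17.95
position: [0.5979, 0.1099, 0.0105]
tcp_rot: [0.976, 0.216, 0.001, -0.0]
ft_force: [-1.0, -0.1, 6.4]
grip_width: 0.752
finger_force: 20.0
time_s: 18.75
position: [0.5977, 0.1097, 0.1554]
tcp_rot: [0.976, 0.216, 0.001, 0.0]
ft_force: [0.4, 0.1, -1.7]
grip_width: 0.751
finger_force: 20.0
dx dy dz [   5.2 -164.5   35.3] roll -0.1 t 18.75 pos [0.5977 0.1097 0.1554] yaw 0.436 f [ 0.4  0.1 -1.7]
```

```bash
python3 -m jog '[{"claw":0.2,"dx":1,"dy":-20,"dz":0,"roll":0},{"claw":0.2,"dx":2,"dy":-50,"dz":0,"roll":0},{"claw":0.2,"dx":3,"dy":-85,"dz":0,"roll":0},{"claw":0.2,"dx":4,"dy":-120,"dz":0,"roll":0},{"claw":0.2,"dx":5,"dy":-148,"dz":0,"roll":0},{"claw":0.2,"dx":5,"dy":-164,"dz":5,"roll":0},{"claw":0.2,"dx":5,"dy":-164,"dz":20,"roll":0},{"claw":0.2,"dx":5,"dy":-164,"dz":28,"roll":0},{"claw":0.2,"dx":5,"dy":-164,"dz":28,"roll":0}]' 20
python3 - <<'E'
from h import *
go(.533,.261,.073,.437)
a,_=snap('top');b,_=snap('side')
a=cv2.resize(a[165:265,165:265],(400,400),interpolation=cv2.INTER_CUBIC);b=cv2.resize(b[100:200,270:370],(400,400),interpolation=cv2.INTER_CUBIC)
cv2.imwrite('pics/back.png',np.hstack([a,b])[:,:,::-1])
E
```

```text
time_s: 19.65
position: [0.5314, 0.2594, 0.1245]
tcp_rot: [0.976, 0.216, -0.002, 0.0]
ft_force: [-0.7, -0.1, -0.6]
grip_width: 0.754
finger_force: 20.0
dx dy dz [ 2.4 -0.7 51.5] roll -0.1 t 19.65 pos [0.5314 0.2594 0.1245] yaw 0.435 f [-0.7 -0.1 -0.6]
```

View pics/back.png

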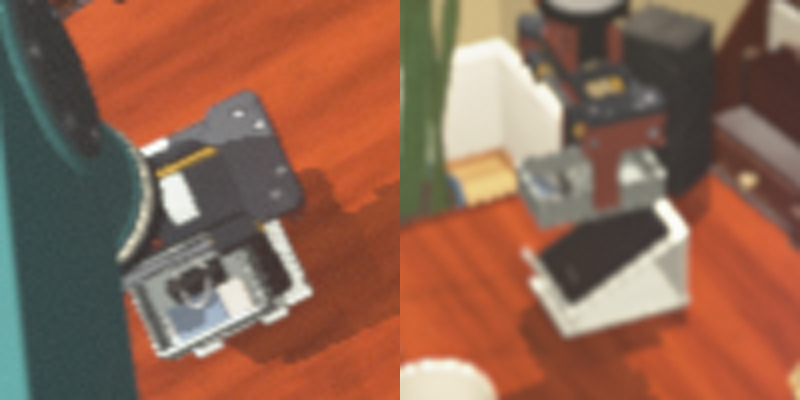

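The tray is level over the bare drive with its contents inside. Lowering it with a weak grip so that the slope turns it.

```bash
python3 -m jog '[{"claw":0.2,"dx":2,"dy":0,"dz":8,"roll":0},{"claw":0.2,"dx":2,"dy":0,"dz":16,"roll":0},{"claw":0.2,"dx":2,"dy":0,"dz":21,"roll":0},{"claw":0.2,"dx":2,"dy":0,"dz":25,"roll":0},{"claw":0.2,"dx":2,"dy":0,"dz":29,"roll":0},{"claw":0.2,"dx":2,"dy":0,"dz":33,"roll":0},{"claw":0.2,"dx":2,"dy":0,"dz":37,"roll":0},{"claw":0.2,"dx":2,"dy":0,"dz":40,"roll":0},{"claw":0.2,"dx":2,"dy":0,"dz":42,"roll":0},{"claw":0.2,"dx":2,"dy":0,"dz":42,"roll":0}]' 7
python3 -m jog '[{"claw":0.2,"dx":0,"dy":0,"dz":3,"roll":0},{"claw":0.2,"dx":0,"dy":0,"dz":5,"roll":0},{"claw":0.2,"dx":0,"dy":0,"dz":7,"roll":0},{"claw":0.2,"dx":0,"dy":0,"dz":8,"roll":0},{"claw":0.2,"dx":0,"dy":0,"dz":8,"roll":0}]' 4
python3 - <<'E'
from h import *
go(.533,.261,.073,.437)
a,_=snap('top');b,_=snap('side')
a=cv2.resize(a[165:265,165:265],(400,400),interpolation=cv2.INTER_CUBIC);b=cv2.resize(b[100:200,270:370],(400,400),interpolation=cv2.INTER_CUBIC)
cv2.imwrite('pics/seat.png',np.hstack([a,b])[:,:,::-1])
E
```

```text
time_s: 20.75
position: [0.5348, 0.2614, 0.0845]
tcp_rot: [0.976, 0.216, 0.0, -0.0]
ft_force: [0.4, -0.2, -0.6]
grip_width: 0.75
finger_force: 7.0
time_s: 21.25
position: [0.5346, 0.2612, 0.0765]
tcp_rot: [0.976, 0.216, -0.0, -0.0]
ft_force: [-0.7, 0.3, -1.3]
grip_width: 0.749
finger_force: 4.0
dx dy dz [-1.5 -0.4  3.5] roll -0.1 t 21.25 pos [0.5346 0.2612 0.0765] yaw 0.436 f [-0.7  0.3 -1.3]
```

View pics/seat.png

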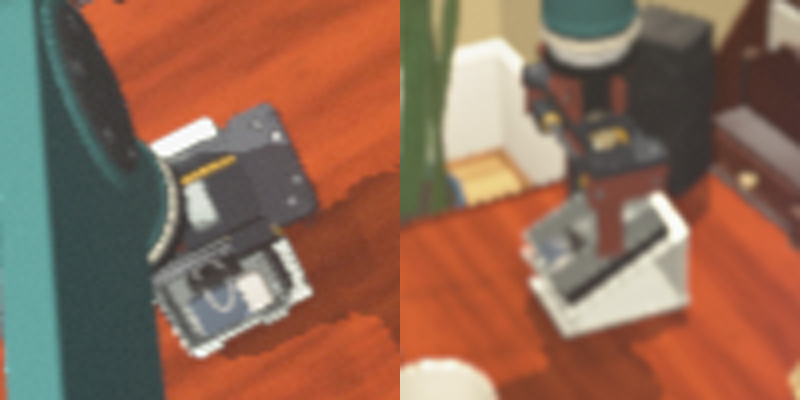

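The tray now follows the slope and is nearly seated. A little lower, then release and rise.

```bash
python3 -m jog '[{"claw":0.2,"dx":-1,"dy":0,"dz":2,"roll":0},{"claw":0.2,"dx":-1,"dy":0,"dz":3,"roll":0},{"claw":0.2,"dx":-1,"dy":0,"dz":3,"roll":0}]' 3
python3 -m jog '[{"claw":0.6,"dx":0,"dy":0,"dz":0,"roll":0},{"claw":1,"dx":0,"dy":0,"dz":0,"roll":0},{"claw":1,"dx":0,"dy":0,"dz":0,"roll":0},{"claw":1,"dx":0,"dy":0,"dz":-15,"roll":0},{"claw":1,"dx":0,"dy":0,"dz":-45,"roll":0},{"claw":1,"dx":0,"dy":0,"dz":-90,"roll":0},{"claw":1,"dx":0,"dy":40,"dz":-120,"roll":0},{"claw":1,"dx":0,"dy":85,"dz":-120,"roll":0},{"claw":1,"dx":0,"dy":130,"dz":-120,"roll":0},{"claw":1,"dx":0,"dy":175,"dz":-120,"roll":0}]' 3
python3 -m jog '[{"claw":1,"dx":0,"dy":50,"dz":0,"roll":0},{"claw":1,"dx":0,"dy":100,"dz":0,"roll":0},{"claw":1,"dx":0,"dy":150,"dz":0,"roll":0},{"claw":1,"dx":0,"dy":150,"dz":0,"roll":0},{"claw":1,"dx":0,"dy":150,"dz":0,"roll":0}]' 3
python3 - <<'E'
from h import *
a,da=snap('top','top3');b,db=snap('side','side3')
A=cv2.resize(a[185:265,170:250],(400,400),interpolation=cv2.INTER_CUBIC);B=cv2.resize(b[130:195,290:355],(400,400),interpolation=cv2.INTER_CUBIC)
cv2.imwrite('pics/final.png',np.hstack([A,B])[:,:,::-1])
u=np.array([np.cos(.4337),np.sin(.4337),0]);al=.5;nn=-u*np.sin(al)+[0,0,np.cos(al)];s=u*np.cos(al)+[0,0,np.sin(al)];w=np.array([-u[1],u[0],0])
f0=np.array([.5447,.2686,.052])
for n,d in(('top',da),('side',db)):
    X=cloud(n,d)-f0;x,y,z=X@s,X@w,X@nn
    k=(z>.037)&(z<.055)&(abs(x)<.09)&(abs(y)<.07);print(n,k.sum(),cv2.minAreaRect((np.c_[x[k],y[k]]*1000).astype(np.float32)))
    k=(z>.005)&(z<.035)&(abs(x)<.05)&(abs(y+.002)<.025);print('floor n',np.median(z[k]),np.polyfit(x[k],z[k],1))
E
```

```text
time_s: 21.65
position: [0.5337, 0.2608, 0.0737]
tcp_rot: [0.976, 0.216, 0.0, -0.0]
ft_force: [-0.8, -0.4, -0.6]
grip_width: 0.756
finger_force: 3.0
time_s: 22.65
position: [0.6083, 0.1009, 0.1943]
tcp_rot: [0.976, 0.216, 0.001, -0.0]
ft_force: [0.4, -0.2, -1.0]
grip_width: 1.0
finger_force: 0.0
time_s: 23.15
position: [0.6709, -0.0349, 0.1932]
tcp_rot: [0.977, 0.215, -0.0, -0.0]
ft_force: [-0.6, 0.5, -0.1]
grip_width: 0.997
finger_force: 0.0
top 238 ((1.9638442993164062, -2.65972900390625), (111.62691497802734, 66.43272399902344), 0.23776701092720032)
floor n 0.017587678999890256 [-0.14915062  0.0201388 ]
side 111 ((1.3125534057617188, -6.102447509765625), (110.01030731201172, 73.6299057006836), 0.7677209377288818)
floor n 0.01953671901471679 [-0.16395545  0.0215217 ]
```

View pics/final.png

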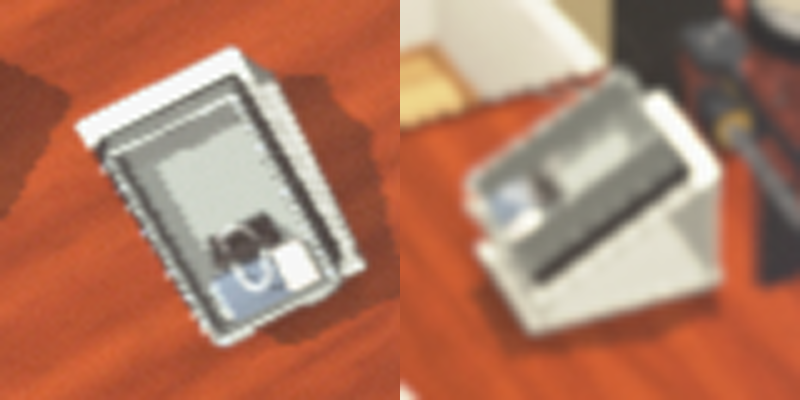

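The tray lies flat and square on the drive, at about (2,-3) mm on the face with dark drive margins on both sides, and the eraser and clip are inside.

```bash
python3 -c "
from h import *
print(env.job_done())"
```

```text
the job is handed in; nothing more can be done
None
```

I handed the job in (the hand-in printed no verdict): the ink pad lies flat on the notebook clear of the stamp, and the tray is back on the drive with the eraser and clip in it, about 2–4 mm off centre by camera; the other items were never touched on purpose, though I didn't re-measure them at the end.

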